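Free the slicer carriage, run it home and lock it

TASK

The carriage of the food slicer is gummed fast on its rail. Push it by its black handle to the left along the rail until it breaks loose, and ease it gently on until it is fully home against the stop hidden inside the base. Then press the round lock knob on the carriage all the way down so that it is locked for cleaning, without ramming the stop or forcing the lock and leaving the jar, the mug and the food tub where they are.

Things in the scene. Friction and masses are not known exactly. Their poses are not given: they have to be found in the camera images.
- slicer: electric food slicer, does not move. Aluminium base 340 mm along y, 238 mm along x, its top 44 mm high; white motor housing and round blade on its far side (all at x > 5 mm in the slicer's frame, up to 205 mm high). Origin: under the middle of the machine at worktop level; +y: the way home for the carriage (left as seen by the robot), along the rail; z up
- carriage: aluminium carriage that slides on the base along the slicer's y axis only; deck 115 mm along x, 140 mm along y, deck top 54 mm above the worktop. Origin: middle of the deck's underside, axes parallel to the slicer's. It stays where it is left. Pressing it or its lock pin against the machine with more than 30 N does damage
- rail (a point): middle of the steel guide rail, a 12 mm rod along y at the near edge of the base. The carriage starts stuck on it: a push of about 9 to 17 N is needed for the first 3 to 28 mm, then it breaks loose and slides with 1 to 4 N. A hidden rubber-faced stop inside the base halts it 82 to 122 mm from its start; nothing outside shows where, but it feels firm at once
- handle (a point): middle of the grip of the carriage's black handle, an upright rounded block 40 mm along x, 26 mm along y, from the deck to 116 mm above the worktop; this point is 98 mm above the worktop. It stands at the trailing (-y) end of the carriage, 100 mm from the lock knob in y. A pusher plate, 47 mm above the deck at most, begins 11 mm beyond its far (+x) side
- lock_top (a point): middle of the top of the lock knob, a round black mushroom knob of 28 mm diameter on a steel plunger, at the leading (+y) end of the carriage; 94 mm above the worktop when up, 82 mm when fully down
- lock (a joint): how far the lock knob is pressed down, in m: 0 up, 0.012 fully down. It moves with 3 to 4 N and stays where it is left. Its pin enters its socket in the base only while the carriage stands at the stop; some mm short of it, or anywhere else, it goes down about 3 mm and lands on solid steel
- jar_mustard: mustard jar, 68 mm diameter, 112 mm high, standing to the right of the slicer; origin under its middle
- mug_floral: white mug, 89 x 122 mm over the handle, 94 mm high, standing to the left of the slicer; origin under its middle
- blue_tub: food tub with blue lid, 109 x 149 mm, 60 mm high, standing to the left of the slicer; origin under its middle

How it is judged:
By the outcome, as a careful person would: the job done as asked, in the order asked, and still so for the second after the job is handed in, with the robot touching nothing.
It also fails if it takes over 45 s, if anything falls off the work surface, if the arm or the gripper's body presses on something with over 40 N, if the wrist force passes 120 N, or if a joint passes its speed limit or range.

ROBOT

A 6-joint arm with a two-finger parallel gripper is mounted at the origin on a cart in front of the work surface, level with it; the furniture and walls round the work are solid. World frame = base frame: x ahead of the robot, y to its left, z up, the work surface at z = 0. Lengths are in m, angles in rad, forces in N, time in s.
With the tool pointing down it reaches from about 0.35 to 0.775 m from the base axis. Payload 7.3 kg.
Tool frame: the origin (TCP) lies midway between the tips of the shut fingers; the grasp point (between the pads) lies 19 mm behind it (robot.grip_depth is the z of the grasp point in the tool frame, in m); z points along the fingers, y is the line along which they close (so a half turn about z gives the same grasp; the last joint's range is limited). The gripper opens to 92 mm and grips with 3 to 60 N. Pads are 19 mm wide; open, the fingers measure 130 mm over their backs; the gripper's body (75 mm by 190 mm) begins 47 mm behind the grasp point.
Start: joints at [-1.268, 0.342, 1.524, -0, 1.275, -0.146], TCP at [0.228, -0.473, 0.227] pointing down, gripper open.
Joint ranges: [-2.53, 2.53], [-0.77, 2.02], [0.04, 2.7], [-1, 4.14], [0.28, 2.66], [-3.11, 3.11]. Speed limits (rad/s): [2.57, 2.57, 3.14, 3.14, 3.14, 3.14].

INTERFACE

Orientations are given as [roll, pitch, yaw] about the fixed x, y, z axes, in that order (R = Rz(yaw) Ry(pitch) Rx(roll)).
In Python, from cell import robot, viewer gives the robot as it stands.
- The arm moves only by the tool step_arm, never from a script. Its argument "increments" is a list of rows, each an object with "delta_pos": the shift along the tool's x, y, z in cm, a list of three; "dr": the turn, a rotation vector about the tool's x, y, z in degrees, a list of three; "fingers": the closure, from -1 (fully open) to 1 (shut), so that 0 is half open. In form: [{"delta_pos": [tx, ty, tz], "dr": [wx, wy, wz], "fingers": fingers}, ...]. A call has exactly 5 rows; each row is the pose to reach, as a shift and turn from the pose commanded when the call began, along the tool's axes at that moment; what a row does not reach only later rows make up. A row lasts 1/8 s, in which the tool goes at most 62.5 mm and 10.7 degrees, less where a joint would pass 70% of its speed; a pose out of reach is approached as far as the arm can. A call with a gripper value outside its range is refused whole. The fingers move at their own pace and stop on an object; "newtons" is the grip in N (left out, the last holds). Time passes only in rows, so rows that repeat a pose let the fingers close, or fill a call up. It gives the time, the measured TCP pose, the force, the opening and the grip force at its end, in the units of the state.
- robot.observe(): the state, without advancing time (a new reading comes with each control period).
- viewer.read_camera(name): name is "side" or "top"; returns the picture (420x560x3 uint8, red, green, blue); there is no depth.
- viewer.camera_params(name): a dict with "K" (3x3 intrinsics, pixels), "k1" (the pictures are not rectified: a ray, as slopes to the right and down, at radius r is drawn at 1 + k1 r^2 times it, then the intrinsics apply), "T" (4x4, takes a point from camera to world coordinates). Camera axes: x right, y down, z forward; pixel columns grow to the right and rows downward; lengths in m; the calibration is good to about 2 mm. A picture is of the moment at which its call begins. camera_params takes no time and is no camera call.
- robot.hand_in(): hands the job in; it is judged then, once.
The state is a dict: "time": time; "qpos": joint angles; "qvel": joint speeds; "joint_efforts": joint torques, N m; "tool_pos": TCP position; "tool_rot": TCP orientation; "contact_force": force on the tool from outside, world axes, zero at the start; "torque": the same for the moment, N m; "opening": finger opening in m; "grip_force": force on a finger pad.
Only numpy, scipy, OpenCV 4.12 (cv2) and the standard library are available. Lean on these libraries where they do the work, as an engineer would, in place of code of your own. Each camera call takes 0.05 s, during which the arm holds its last target. There are 200 camera calls.

## Working session

There is one attempt and no reset: what is moved stays moved. The work goes in short steps, Python scripts to look and compute and a tool call to move; the robot and the scene stay as the last step left them, time stands still between calls to the robot, and variables do not carry over. Pictures are saved under pics/ and viewed, at most 10 in all, crops included, and the job is handed in when it is done.

Besides the shell and the picture viewer there is one more tool, called by a JSON object that holds its "op" and its "data", one argument or row to a line. step_arm: Moves the arm, as the interface text tells. Its arguments: {"type":"object","properties":{"increments":{"type":"array"},"newtons":{"type":"number"}},"required":["increments"]}

```bash
mkdir -p pics; python3 - <<'E'
from cell import robot, viewer
import cv2
for n in("side","top"):
    im=viewer.read_camera(n); cv2.imwrite(f"pics/{n}0.png",cv2.resize(im[:,:,::-1],(800,600),interpolation=cv2.INTER_CUBIC))
    cv2.imwrite(f"pics/raw_{n}.png",im[:,:,::-1])
    p=viewer.camera_params(n);print(n,p)
print(robot.observe())
E
```

```text
side {'K': array([[474.93794857,   0.        , 278.84099965],
       [  0.        , 474.93794857, 208.35332819],
       [  0.        ,   0.        ,   1.        ]]), 'k1': -0.10541751896528405, 'T': array([[ 0.42680852,  0.78187893, -0.45442253,  1.26917799],
       [ 0.9043218 , -0.36564305,  0.2202436 , -0.24799808],
       [ 0.00604739, -0.50494604, -0.86312973,  1.45843714],
       [ 0.        ,  0.        ,  0.        ,  1.        ]])}
top {'K': array([[476.49568518,   0.        , 281.86620657],
       [  0.        , 476.49568518, 211.14777695],
       [  0.        ,   0.        ,   1.        ]]), 'k1': -0.05079623973318749, 'T': array([[-0.02418432, -0.99063462,  0.13438072,  0.364293  ],
       [-0.99951004,  0.02663174,  0.01644468,  0.07614017],
       [-0.01986946, -0.13391717, -0.99079332,  1.42039218],
       [ 0.        ,  0.        ,  0.        ,  1.        ]])}
{'time': 0.1, 'qpos': array([-1.26798846e+00,  3.42645751e-01,  1.52493335e+00,  3.20945067e-06,
        1.27540084e+00, -1.45992359e-01]), 'qvel': array([-0.00047046, -0.00162017, -0.00216446, -0.00050638,  0.0001379 ,
       -0.00088436]), 'joint_efforts': array([ 1.24528200e-03, -4.32003558e+01, -2.44696158e+01,  7.18374504e-02,
        5.25989605e-02, -7.37839537e-05]), 'tool_pos': array([ 0.22770286, -0.47264039,  0.22611411]), 'tool_rot': array([-3.14022057e+00, -2.04850811e-04,  4.48799152e-01]), 'contact_force': array([ 0.57281107, -0.31918155, -0.06918066]), 'torque': array([ 0.07956484, -0.01830785,  0.01171202]), 'grip_force': 0.0, 'opening': 0.09179788895288889}
```

View pics/side0.png

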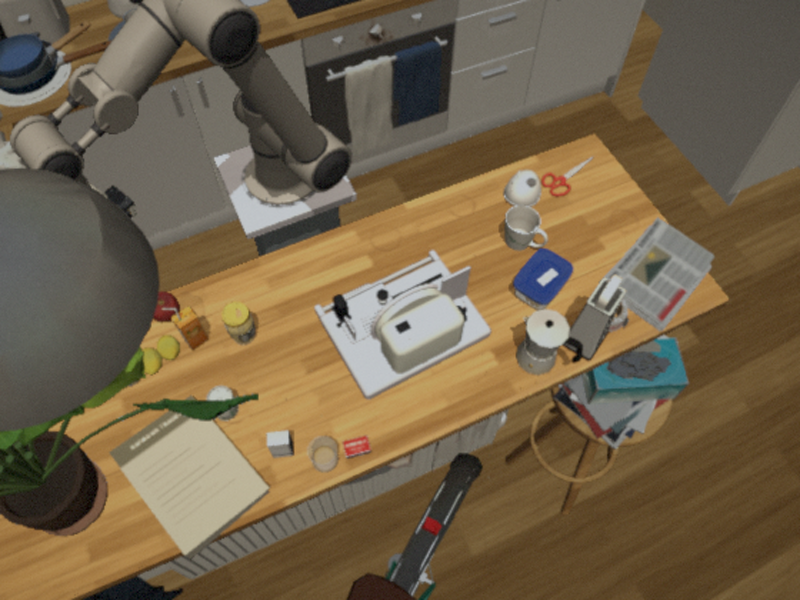

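View pics/top0.png

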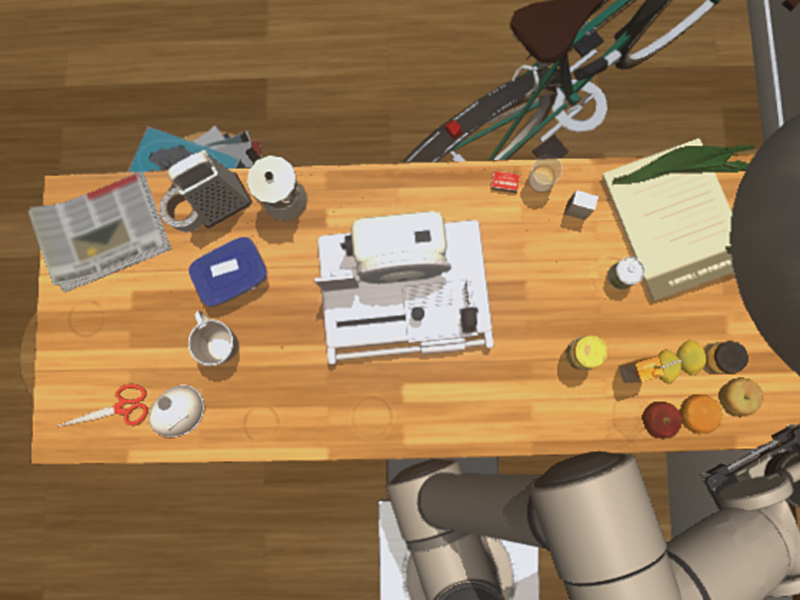

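The side view shows the handle at about (341,308) and the knob at (383,296). In the top view the handle is at about (468,318) and the knob at (418,313). I'll take enlarged crops of both.

```bash
python3 - <<'E'
import cv2,numpy as np
a=cv2.imread("pics/raw_side.png")[170:280,215:350]; b=cv2.imread("pics/raw_top.png")[145:260,215:350]
f=lambda i:cv2.resize(i,None,fx=5.9,fy=5.9,interpolation=cv2.INTER_CUBIC)[:600,:]
for n,i in(("cs",a),("ct",b)): 
    o=cv2.resize(i,None,fx=5,fy=5,interpolation=cv2.INTER_CUBIC); cv2.imwrite(f"pics/{n}.png",o); print(o.shape)
E
```

```text
(550, 675, 3)
(575, 675, 3)
```

View pics/cs.png

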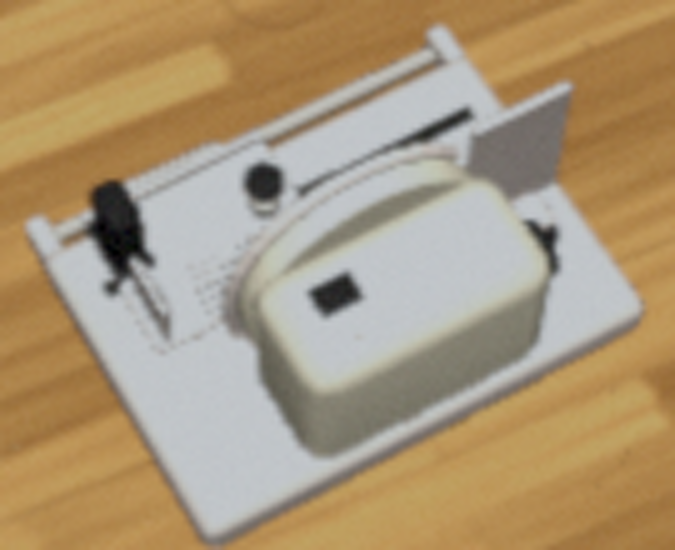

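View pics/ct.png

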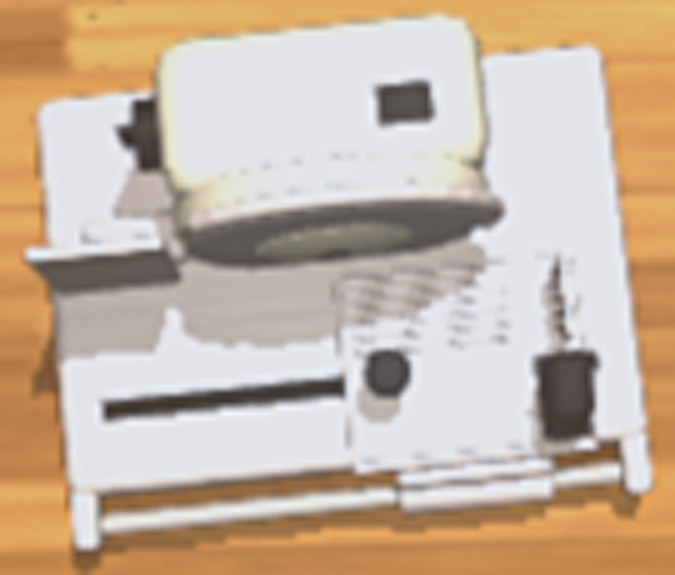

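```bash
cat > h.py <<'E'
import numpy as np
from scipy.optimize import least_squares
from cell import viewer
P={n:viewer.camera_params(n) for n in("side","top")}
def ray(n,u,v):
    p=P[n];K=p["K"];d=np.array([(u-K[0,2])/K[0,0],(v-K[1,2])/K[1,1]]);s=d.copy()
    for _ in range(20): s=d/(1+p["k1"]*(s@s))
    r=p["T"][:3,:3]@np.array([*s,1]);return p["T"][:3,3],r/np.linalg.norm(r)
def plane(n,u,v,z):
    o,r=ray(n,u,v);return o+r*(z-o[2])/r[2]
def tri(a,b):
    A=[];B=[]
    for n,uv in(("side",a),("top",b)):
        o,r=ray(n,*uv);M=np.eye(3)-np.outer(r,r);A.append(M);B.append(M@o)
    X=np.linalg.lstsq(np.vstack(A),np.hstack(B),rcond=None)[0]
    return X,[np.linalg.norm(M@X-b) for M,b in zip(A,B)]
E
python3 - <<'E'
from h import *
S=lambda x,y:(x/5+215-.4,y/5+170-.4)
T=lambda x,y:(x/5+215-.4,y/5+145-.4)
np.set_printoptions(precision=4,suppress=True)
k=tri(S(264,181),T(388,372));h=tri(S(115,195),T(568,375));print("knob",k,"handle",h)
print("knob@.094",plane("side",*S(264,181),.094),plane("top",*T(388,372),.094))
print("handtop@.116",plane("side",*S(115,193),.116),plane("top",*T(568,372),.116))
print("posts",tri(S(440,38),T(88,498)),tri(S(40,225),T(635,440)))
c=[plane("top",*T(*p),.044) for p in((42,105),(600,48),(645,430),(72,490))];print("corners",np.array(c))
c=[plane("side",*S(*p),.044) for p in((212,532),(642,300))];print("far corners side",np.array(c))
r=[plane("top",*T(*p),.044) for p in((110,523),(620,475))];d=r[0]-r[1];print("rail yaw",np.degrees(np.arctan2(-d[0],d[1])),r)
E
```

```text
knob (array([0.5222, 0.0704, 0.088 ]), [np.float64(0.0007761215231739753), np.float64(0.0007761215231741179)]) handle (array([ 0.5127, -0.0291,  0.1271]), [np.float64(0.000934090778386276), np.float64(0.0009340907783862926)])
knob@.094 [0.5257 0.0698 0.094 ] [0.5212 0.0697 0.094 ]
handtop@.116 [ 0.5046 -0.0276  0.116 ] [ 0.516  -0.0292  0.116 ]
posts (array([0.4561, 0.2405, 0.0648]), [np.float64(0.0022196614785271363), np.float64(0.0022196614785268106)]) (array([ 0.4806, -0.0725,  0.0689]), [np.float64(0.003036203085217363), np.float64(0.0030362030852174675)])
corners [[ 0.6919  0.2702  0.044 ]
 [ 0.7169 -0.0612  0.044 ]
 [ 0.4894 -0.0783  0.044 ]
 [ 0.4631  0.2544  0.044 ]]
far corners side [[ 0.7211 -0.057   0.044 ]
 [ 0.6912  0.2735  0.044 ]]
rail yaw 3.9129387413374563 [array([0.4435, 0.2326, 0.044 ]), array([ 0.4637, -0.0628,  0.044 ])]
```

The handle is at about (0.508, -0.030), the knob at (0.522, 0.070) and the slicer yaw about 4.3°. These agree with the stated heights and the 100 mm spacing. I'll hover above the handle with the closing axis along the rail, so the gripper body stays clear of the housing.

{"op": "step_arm", "data": {
  "increments": [
    {"delta_pos": [5, -3.1, 0], "dr": [0, 0, 5], "fingers": -1},
    {"delta_pos": [10, -6.2, 0], "dr": [0, 0, 10], "fingers": -1},
    {"delta_pos": [15, -9.3, 0], "dr": [0, 0, 15], "fingers": -1},
    {"delta_pos": [20, -12.5, 0], "dr": [0, 0, 21.4], "fingers": -1},
    {"delta_pos": [25, -15.6, 0], "dr": [0, 0, 21.4], "fingers": -1}
  ]
}}

```text
time: 0.72
tool_pos: [0.386, -0.2222, 0.2266]
tool_rot: [-3.142, 0.0, 0.074]
contact_force: [1.1, -0.4, 0.0]
opening: 0.0916
grip_force: 0.0
```

{"op": "step_arm", "data": {
  "increments": [
    {"delta_pos": [3.4, -4.6, 0], "dr": [0, 0, 0], "fingers": -1},
    {"delta_pos": [6.8, -9.2, 0], "dr": [0, 0, 0], "fingers": -1},
    {"delta_pos": [10.2, -13.8, 0], "dr": [0, 0, 0], "fingers": -1},
    {"delta_pos": [13.7, -18.4, 0], "dr": [0, 0, 0], "fingers": -1},
    {"delta_pos": [13.7, -18.4, 2], "dr": [0, 0, 0], "fingers": -1}
  ]
}}

```text
time: 1.35
tool_pos: [0.5103, -0.0269, 0.2071]
tool_rot: [3.141, -0.003, 0.081]
contact_force: [0.8, -0.2, -0.3]
opening: 0.0918
grip_force: 0.0
```

```bash
python3 - <<'E'
from cell import robot, viewer
import cv2
a=viewer.read_camera("side")[150:270,205:345,::-1]; b=viewer.read_camera("top")[145:265,215:355,::-1]
import numpy as np
cv2.imwrite("pics/hov.png",cv2.resize(np.hstack([a,b]),(798,342),interpolation=cv2.INTER_CUBIC))
o=robot.observe();print(o["tool_pos"],o["contact_force"],o["qpos"])
E
```

```text
[ 0.50695628 -0.02894791  0.20450408] [ 0.72094696  0.31599674 -0.75092441] [-2.07921444e-01  3.33009882e-01  1.60212048e+00 -2.52530735e-04
  1.21140584e+00  1.28547319e+00]
```

View pics/hov.png

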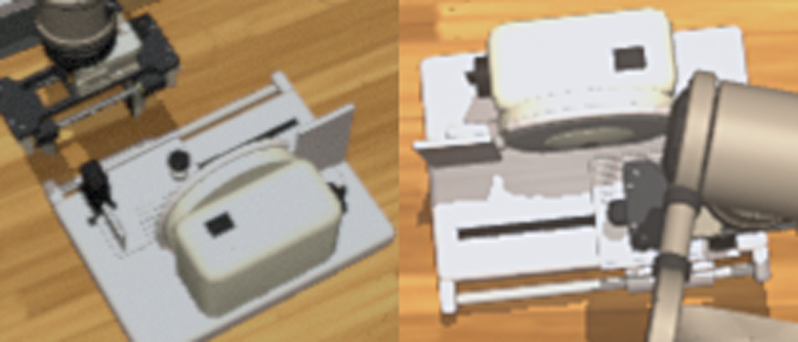

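The fingers straddle the rail direction above the handle (left half, fingers at about (25,130) and (135,90), handle at (95,185)). Now I descend.

{"op": "step_arm", "data": {
  "increments": [
    {"delta_pos": [0, 0, 4], "dr": [0, 0, 0], "fingers": -1},
    {"delta_pos": [0, 0, 7], "dr": [0, 0, 0], "fingers": -1},
    {"delta_pos": [0, 0, 9.5], "dr": [0, 0, 0], "fingers": -1},
    {"delta_pos": [0, 0, 11.5], "dr": [0, 0, 0], "fingers": -1},
    {"delta_pos": [0, 0, 12.5], "dr": [0, 0, 0], "fingers": -1}
  ]
}}

```text
time: 2.08
tool_pos: [0.5076, -0.0309, 0.0812]
tool_rot: [-3.141, 0.001, 0.074]
contact_force: [0.2, -0.3, 0.5]
opening: 0.0914
grip_force: 0.0
```

```bash
python3 - <<'E'
from cell import robot, viewer
import cv2
a=viewer.read_camera("side")[180:260,205:312,::-1]
cv2.imwrite("pics/low.png",cv2.resize(a,(798,597),interpolation=cv2.INTER_CUBIC))
o=robot.observe();print(o["tool_pos"],o["contact_force"])
E
```

```text
[ 0.50733271 -0.03073521  0.08044143] [-0.54048035  0.4546688  -1.52983688]
```

View pics/low.png

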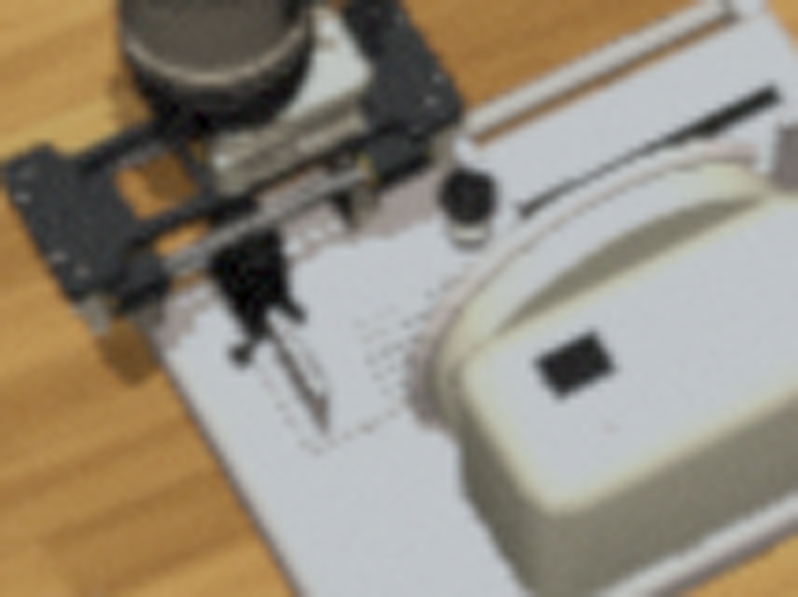

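The handle, at about (250,270), sits centred between the fingers at (95,315) and (360,210). I'll close with a moderate grip.

{"op": "step_arm", "data": {
  "increments": [
    {"delta_pos": [0, 0, 0], "dr": [0, 0, 0], "fingers": 0.3},
    {"delta_pos": [0, 0, 0], "dr": [0, 0, 0], "fingers": 0.4},
    {"delta_pos": [0, 0, 0], "dr": [0, 0, 0], "fingers": 1},
    {"delta_pos": [0, 0, 0], "dr": [0, 0, 0], "fingers": 1},
    {"delta_pos": [0, 0, 0], "dr": [0, 0, 0], "fingers": 1}
  ],
  "newtons": 20
}}

```text
time: 2.75
tool_pos: [0.5082, -0.0302, 0.0819]
tool_rot: [3.141, -0.0, 0.075]
contact_force: [0.4, -0.2, -0.2]
opening: 0.046
grip_force: 0.0
```

{"op": "step_arm", "data": {
  "increments": [
    {"delta_pos": [0, 0, 0], "dr": [0, 0, 0], "fingers": 1},
    {"delta_pos": [0, 0, 0], "dr": [0, 0, 0], "fingers": 1},
    {"delta_pos": [0, 0, 0], "dr": [0, 0, 0], "fingers": 1},
    {"delta_pos": [0, 0, 0], "dr": [0, 0, 0], "fingers": 1},
    {"delta_pos": [0, 0, 0], "dr": [0, 0, 0], "fingers": 1}
  ]
}}

```text
time: 3.38
tool_pos: [0.5081, -0.0302, 0.0817]
tool_rot: [3.141, 0.0, 0.075]
contact_force: [-0.6, -0.5, -1.3]
opening: 0.026
grip_force: 20.0
```

Gripped at 26 mm with no side load. Now I'll start pushing along the rail (tool -y).

{"op": "step_arm", "data": {
  "increments": [
    {"delta_pos": [0, -0.05, 0], "dr": [0, 0, 0], "fingers": 1},
    {"delta_pos": [0, -0.1, 0], "dr": [0, 0, 0], "fingers": 1},
    {"delta_pos": [0, -0.2, 0], "dr": [0, 0, 0], "fingers": 1},
    {"delta_pos": [0, -0.3, 0], "dr": [0, 0, 0], "fingers": 1},
    {"delta_pos": [0, -0.3, 0], "dr": [0, 0, 0], "fingers": 1}
  ]
}}

```text
time: 4.0
tool_pos: [0.5081, -0.0294, 0.0817]
tool_rot: [3.138, -0.0, 0.075]
contact_force: [-0.9, -12.9, -0.6]
opening: 0.026
grip_force: 20.0
```

{"op": "step_arm", "data": {
  "increments": [
    {"delta_pos": [0, -0.1, 0], "dr": [0, 0, 0], "fingers": 1},
    {"delta_pos": [0, -0.2, 0], "dr": [0, 0, 0], "fingers": 1},
    {"delta_pos": [0, -0.3, 0], "dr": [0, 0, 0], "fingers": 1},
    {"delta_pos": [0, -0.4, 0], "dr": [0, 0, 0], "fingers": 1},
    {"delta_pos": [0, -0.4, 0], "dr": [0, 0, 0], "fingers": 1}
  ]
}}

```text
time: 4.62
tool_pos: [0.5077, -0.0251, 0.0817]
tool_rot: [3.139, -0.0, 0.075]
contact_force: [-1.0, -10.8, -0.3]
opening: 0.0262
grip_force: 20.0
```

{"op": "step_arm", "data": {
  "increments": [
    {"delta_pos": [0, -0.2, 0], "dr": [0, 0, 0], "fingers": 1},
    {"delta_pos": [0, -0.4, 0], "dr": [0, 0, 0], "fingers": 1},
    {"delta_pos": [0, -0.6, 0], "dr": [0, 0, 0], "fingers": 1},
    {"delta_pos": [0, -0.8, 0], "dr": [0, 0, 0], "fingers": 1},
    {"delta_pos": [0, -1.0, 0], "dr": [0, 0, 0], "fingers": 1}
  ]
}}

```text
time: 5.25
tool_pos: [0.5068, -0.013, 0.0817]
tool_rot: [3.142, 0.0, 0.075]
contact_force: [-0.5, -2.4, 0.1]
opening: 0.026
grip_force: 20.0
```

{"op": "step_arm", "data": {
  "increments": [
    {"delta_pos": [0, -0.2, 0], "dr": [0, 0, 0], "fingers": 1},
    {"delta_pos": [0, -0.4, 0], "dr": [0, 0, 0], "fingers": 1},
    {"delta_pos": [0, -0.6, 0], "dr": [0, 0, 0], "fingers": 1},
    {"delta_pos": [0, -0.8, 0], "dr": [0, 0, 0], "fingers": 1},
    {"delta_pos": [0, -1.0, 0], "dr": [0, 0, 0], "fingers": 1}
  ]
}}

```text
time: 5.88
tool_pos: [0.506, -0.0032, 0.0817]
tool_rot: [3.142, 0.0, 0.075]
contact_force: [0.3, -1.1, -1.4]
opening: 0.0258
grip_force: 20.0
```

{"op": "step_arm", "data": {
  "increments": [
    {"delta_pos": [0, -0.2, 0], "dr": [0, 0, 0], "fingers": 1},
    {"delta_pos": [0, -0.4, 0], "dr": [0, 0, 0], "fingers": 1},
    {"delta_pos": [0, -0.6, 0], "dr": [0, 0, 0], "fingers": 1},
    {"delta_pos": [0, -0.8, 0], "dr": [0, 0, 0], "fingers": 1},
    {"delta_pos": [0, -0.8, 0], "dr": [0, 0, 0], "fingers": 1}
  ]
}}

```text
time: 6.5
tool_pos: [0.5054, 0.005, 0.0816]
tool_rot: [-3.141, 0.0, 0.075]
contact_force: [0.5, 0.3, -1.2]
opening: 0.026
grip_force: 20.0
```

It's loose, at 35 mm of travel and about 1–2 N. I'll continue to about 75 mm.

{"op": "step_arm", "data": {
  "increments": [
    {"delta_pos": [0, -0.4, 0], "dr": [0, 0, 0], "fingers": 1},
    {"delta_pos": [0, -0.8, 0], "dr": [0, 0, 0], "fingers": 1},
    {"delta_pos": [0, -1.2, 0], "dr": [0, 0, 0], "fingers": 1},
    {"delta_pos": [0, -1.6, 0], "dr": [0, 0, 0], "fingers": 1},
    {"delta_pos": [0, -2.0, 0], "dr": [0, 0, 0], "fingers": 1}
  ]
}}

```text
time: 7.12
tool_pos: [0.5039, 0.0249, 0.0817]
tool_rot: [3.142, 0.0, 0.075]
contact_force: [-0.5, -1.8, -1.5]
opening: 0.0261
grip_force: 20.0
```

{"op": "step_arm", "data": {
  "increments": [
    {"delta_pos": [0, -0.4, 0], "dr": [0, 0, 0], "fingers": 1},
    {"delta_pos": [0, -0.8, 0], "dr": [0, 0, 0], "fingers": 1},
    {"delta_pos": [0, -1.2, 0], "dr": [0, 0, 0], "fingers": 1},
    {"delta_pos": [0, -1.6, 0], "dr": [0, 0, 0], "fingers": 1},
    {"delta_pos": [0, -2.0, 0], "dr": [0, 0, 0], "fingers": 1}
  ]
}}

```text
time: 7.75
tool_pos: [0.5023, 0.0448, 0.0817]
tool_rot: [3.142, 0.0, 0.075]
contact_force: [-2.1, -1.6, -1.8]
opening: 0.0264
grip_force: 20.0
```

{"op": "step_arm", "data": {
  "increments": [
    {"delta_pos": [0, -0.1, 0], "dr": [0, 0, 0], "fingers": 1},
    {"delta_pos": [0, -0.2, 0], "dr": [0, 0, 0], "fingers": 1},
    {"delta_pos": [0, -0.3, 0], "dr": [0, 0, 0], "fingers": 1},
    {"delta_pos": [0, -0.3, 0], "dr": [0, 0, 0], "fingers": 1},
    {"delta_pos": [0, -0.3, 0], "dr": [0, 0, 0], "fingers": 1}
  ]
}}

```text
time: 8.38
tool_pos: [0.5021, 0.0476, 0.0817]
tool_rot: [-3.141, 0.0, 0.075]
contact_force: [-3.0, -0.1, -0.4]
opening: 0.0261
grip_force: 20.0
```

{"op": "step_arm", "data": {
  "increments": [
    {"delta_pos": [-0.02, -0.08, 0], "dr": [0, 0, 0], "fingers": 1},
    {"delta_pos": [-0.03, -0.15, 0], "dr": [0, 0, 0], "fingers": 1},
    {"delta_pos": [-0.04, -0.22, 0], "dr": [0, 0, 0], "fingers": 1},
    {"delta_pos": [-0.05, -0.3, 0], "dr": [0, 0, 0], "fingers": 1},
    {"delta_pos": [-0.05, -0.3, 0], "dr": [0, 0, 0], "fingers": 1}
  ]
}}

```text
time: 9.0
tool_pos: [0.5019, 0.0506, 0.0817]
tool_rot: [3.142, -0.001, 0.075]
contact_force: [-0.1, -1.4, -4.1]
opening: 0.0256
grip_force: 20.0
```

{"op": "step_arm", "data": {
  "increments": [
    {"delta_pos": [0, -0.08, 0], "dr": [0, 0, 0], "fingers": 1},
    {"delta_pos": [0, -0.15, 0], "dr": [0, 0, 0], "fingers": 1},
    {"delta_pos": [0, -0.22, 0], "dr": [0, 0, 0], "fingers": 1},
    {"delta_pos": [-0.01, -0.3, 0], "dr": [0, 0, 0], "fingers": 1},
    {"delta_pos": [-0.01, -0.3, 0], "dr": [0, 0, 0], "fingers": 1}
  ]
}}

```text
time: 9.62
tool_pos: [0.5016, 0.0536, 0.0817]
tool_rot: [3.142, -0.001, 0.075]
contact_force: [2.9, -1.1, -6.9]
opening: 0.026
grip_force: 20.0
```

{"op": "step_arm", "data": {
  "increments": [
    {"delta_pos": [0.01, -0.08, 0], "dr": [0, 0, 0], "fingers": 1},
    {"delta_pos": [0.02, -0.15, 0], "dr": [0, 0, 0], "fingers": 1},
    {"delta_pos": [0.02, -0.22, 0.02], "dr": [0, 0, 0], "fingers": 1},
    {"delta_pos": [0.02, -0.3, 0.04], "dr": [0, 0, 0], "fingers": 1},
    {"delta_pos": [0.02, -0.3, 0.04], "dr": [0, 0, 0], "fingers": 1}
  ]
}}

```text
time: 10.25
tool_pos: [0.5014, 0.0566, 0.0816]
tool_rot: [3.142, -0.001, 0.075]
contact_force: [2.3, 0.1, -1.0]
opening: 0.0259
grip_force: 20.0
```

{"op": "step_arm", "data": {
  "increments": [
    {"delta_pos": [0, -0.08, 0], "dr": [0, 0, 0], "fingers": 1},
    {"delta_pos": [0, -0.15, 0], "dr": [0, 0, 0], "fingers": 1},
    {"delta_pos": [0, -0.22, 0], "dr": [0, 0, 0], "fingers": 1},
    {"delta_pos": [0, -0.3, 0], "dr": [0, 0, 0], "fingers": 1},
    {"delta_pos": [0, -0.3, 0], "dr": [0, 0, 0], "fingers": 1}
  ]
}}

```text
time: 10.88
tool_pos: [0.5012, 0.0596, 0.0816]
tool_rot: [3.142, -0.001, 0.075]
contact_force: [1.3, -1.3, 4.3]
opening: 0.0258
grip_force: 20.0
```

{"op": "step_arm", "data": {
  "increments": [
    {"delta_pos": [0, -0.08, 0], "dr": [0, 0, 0], "fingers": 1},
    {"delta_pos": [0, -0.15, 0], "dr": [0, 0, 0], "fingers": 1},
    {"delta_pos": [0, -0.22, 0], "dr": [0, 0, 0], "fingers": 1},
    {"delta_pos": [0, -0.3, 0], "dr": [0, 0, 0], "fingers": 1},
    {"delta_pos": [0, -0.3, 0], "dr": [0, 0, 0], "fingers": 1}
  ]
}}

```text
time: 11.5
tool_pos: [0.5009, 0.0626, 0.0816]
tool_rot: [3.142, -0.001, 0.075]
contact_force: [1.7, -1.2, 5.4]
opening: 0.0259
grip_force: 20.0
```

{"op": "step_arm", "data": {
  "increments": [
    {"delta_pos": [0, -0.08, -0.02], "dr": [0, 0, 0], "fingers": 1},
    {"delta_pos": [0, -0.15, -0.02], "dr": [0, 0, 0], "fingers": 1},
    {"delta_pos": [0, -0.22, -0.02], "dr": [0, 0, 0], "fingers": 1},
    {"delta_pos": [0, -0.3, -0.02], "dr": [0, 0, 0], "fingers": 1},
    {"delta_pos": [0, -0.3, -0.02], "dr": [0, 0, 0], "fingers": 1}
  ]
}}

```text
time: 12.12
tool_pos: [0.5007, 0.0656, 0.0816]
tool_rot: [3.142, -0.0, 0.075]
contact_force: [1.6, -1.1, 5.8]
opening: 0.026
grip_force: 20.0
```

{"op": "step_arm", "data": {
  "increments": [
    {"delta_pos": [0, -0.08, 0], "dr": [0, 0, 0], "fingers": 1},
    {"delta_pos": [0, -0.15, -0.01], "dr": [0, 0, 0], "fingers": 1},
    {"delta_pos": [0, -0.22, -0.02], "dr": [0, 0, 0], "fingers": 1},
    {"delta_pos": [0, -0.3, -0.03], "dr": [0, 0, 0], "fingers": 1},
    {"delta_pos": [0, -0.3, -0.03], "dr": [0, 0, 0], "fingers": 1}
  ]
}}

```text
time: 12.75
tool_pos: [0.5005, 0.0673, 0.0817]
tool_rot: [3.14, -0.0, 0.075]
contact_force: [2.2, -7.9, 2.3]
opening: 0.0256
grip_force: 20.0
```

Contact felt at about 97.5 mm of travel. I'll push 1 mm more to check that it's firm.

{"op": "step_arm", "data": {
  "increments": [
    {"delta_pos": [0, -0.03, 0], "dr": [0, 0, 0], "fingers": 1},
    {"delta_pos": [0, -0.06, 0], "dr": [0, 0, 0], "fingers": 1},
    {"delta_pos": [0, -0.1, 0], "dr": [0, 0, 0], "fingers": 1},
    {"delta_pos": [0, -0.1, 0], "dr": [0, 0, 0], "fingers": 1},
    {"delta_pos": [0, -0.1, 0], "dr": [0, 0, 0], "fingers": 1}
  ]
}}

```text
time: 13.38
tool_pos: [0.5005, 0.0673, 0.0817]
tool_rot: [3.139, 0.0, 0.075]
contact_force: [3.6, -13.6, 2.8]
opening: 0.026
grip_force: 20.0
```

It's firm: no movement at 13.6 N. I'll relax the push, open and lift.

{"op": "step_arm", "data": {
  "increments": [
    {"delta_pos": [0, 0.1, 0], "dr": [0, 0, 0], "fingers": 1},
    {"delta_pos": [0, 0.2, 0], "dr": [0, 0, 0], "fingers": 1},
    {"delta_pos": [0, 0.2, 0], "dr": [0, 0, 0], "fingers": 0},
    {"delta_pos": [0, 0.2, 0], "dr": [0, 0, 0], "fingers": 0},
    {"delta_pos": [0, 0.2, 0], "dr": [0, 0, 0], "fingers": 0}
  ]
}}

```text
time: 14.0
tool_pos: [0.4999, 0.0677, 0.0815]
tool_rot: [-3.141, 0.001, 0.075]
contact_force: [-0.1, -0.1, 0.1]
opening: 0.0453
grip_force: 0.0
```

Released with the carriage at the stop. I'll lift, shut the fingers and move above the knob at about (0.515, 0.168).

{"op": "step_arm", "data": {
  "increments": [
    {"delta_pos": [0, 0, -3], "dr": [0, 0, 0], "fingers": 0},
    {"delta_pos": [0, 0, -6], "dr": [0, 0, 0], "fingers": 0},
    {"delta_pos": [0, 0, -7], "dr": [0, 0, 0], "fingers": 1},
    {"delta_pos": [0.8, -3.5, -7], "dr": [0, 0, 0], "fingers": 1},
    {"delta_pos": [1.6, -7, -7], "dr": [0, 0, 0], "fingers": 1}
  ]
}}

```text
time: 14.62
tool_pos: [0.5108, 0.139, 0.1511]
tool_rot: [3.142, 0.001, 0.074]
contact_force: [-0.3, -0.0, 0.6]
opening: 0.0204
grip_force: 0.0
```

{"op": "step_arm", "data": {
  "increments": [
    {"delta_pos": [0.3, -1.5, 0], "dr": [0, 0, 0], "fingers": 1},
    {"delta_pos": [0.6, -2.85, 0], "dr": [0, 0, 0], "fingers": 1},
    {"delta_pos": [0.6, -2.85, 1.5], "dr": [0, 0, 0], "fingers": 1},
    {"delta_pos": [0.6, -2.85, 2.5], "dr": [0, 0, 0], "fingers": 1},
    {"delta_pos": [0.6, -2.85, 3], "dr": [0, 0, 0], "fingers": 1}
  ]
}}

```text
time: 15.25
tool_pos: [0.5143, 0.1665, 0.1205]
tool_rot: [3.141, 0.002, 0.074]
contact_force: [0.4, 0.2, -0.5]
opening: 0.0005
grip_force: 0.0
```

```bash
python3 - <<'E'
from cell import robot, viewer
import cv2
a=viewer.read_camera("side")[150:240,230:350,::-1]
cv2.imwrite("pics/kn.png",cv2.resize(a,(800,600),interpolation=cv2.INTER_CUBIC))
o=robot.observe();print(o["tool_pos"],o["contact_force"],o["opening"],o["time"])
E
```

```text
[0.51426817 0.16656304 0.12031205] [ 0.12135343 -0.9857373  -0.17243078] 0.00024786232789576225 15.3
```

View pics/kn.png

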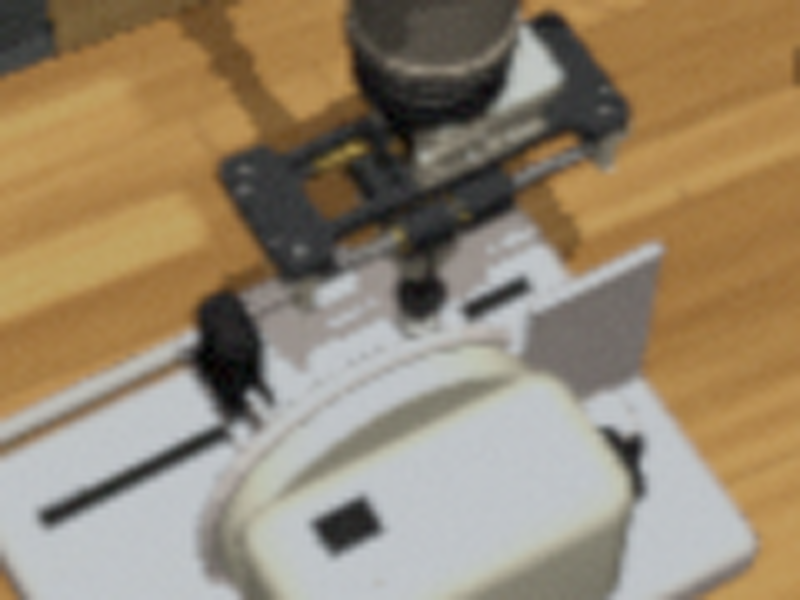

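The closed fingers (420,265) are directly above the knob (420,298). I'll descend gently.

{"op": "step_arm", "data": {
  "increments": [
    {"delta_pos": [0, 0, 0.8], "dr": [0, 0, 0], "fingers": 1},
    {"delta_pos": [0, 0, 1.5], "dr": [0, 0, 0], "fingers": 1},
    {"delta_pos": [0, 0, 2.1], "dr": [0, 0, 0], "fingers": 1},
    {"delta_pos": [0, 0, 2.6], "dr": [0, 0, 0], "fingers": 1},
    {"delta_pos": [0, 0, 2.7], "dr": [0, 0, 0], "fingers": 1}
  ]
}}

```text
time: 15.92
tool_pos: [0.5147, 0.1674, 0.0944]
tool_rot: [3.141, 0.001, 0.075]
contact_force: [0.8, 0.3, -0.5]
opening: 0.0003
grip_force: 0.0
```

{"op": "step_arm", "data": {
  "increments": [
    {"delta_pos": [0, 0, 0.05], "dr": [0, 0, 0], "fingers": 1},
    {"delta_pos": [0, 0, 0.1], "dr": [0, 0, 0], "fingers": 1},
    {"delta_pos": [0, 0, 0.15], "dr": [0, 0, 0], "fingers": 1},
    {"delta_pos": [0, 0, 0.2], "dr": [0, 0, 0], "fingers": 1},
    {"delta_pos": [0, 0, 0.2], "dr": [0, 0, 0], "fingers": 1}
  ]
}}

```text
time: 16.55
tool_pos: [0.5151, 0.1674, 0.093]
tool_rot: [3.142, -0.001, 0.075]
contact_force: [-0.2, -0.3, 1.5]
opening: 0.0009
grip_force: 1.4
```

{"op": "step_arm", "data": {
  "increments": [
    {"delta_pos": [0, 0, 0.05], "dr": [0, 0, 0], "fingers": 1},
    {"delta_pos": [0, 0, 0.1], "dr": [0, 0, 0], "fingers": 1},
    {"delta_pos": [0, 0, 0.15], "dr": [0, 0, 0], "fingers": 1},
    {"delta_pos": [0, 0, 0.15], "dr": [0, 0, 0], "fingers": 1},
    {"delta_pos": [0, 0, 0.15], "dr": [0, 0, 0], "fingers": 1}
  ]
}}

```text
time: 17.18
tool_pos: [0.515, 0.1673, 0.0912]
tool_rot: [3.142, -0.0, 0.075]
contact_force: [0.4, 0.1, 1.1]
opening: 0.0005
grip_force: 1.0
```

{"op": "step_arm", "data": {
  "increments": [
    {"delta_pos": [0, 0, 0.03], "dr": [0, 0, 0], "fingers": 1},
    {"delta_pos": [0, 0, 0.06], "dr": [0, 0, 0], "fingers": 1},
    {"delta_pos": [0, 0, 0.1], "dr": [0, 0, 0], "fingers": 1},
    {"delta_pos": [0, 0, 0.1], "dr": [0, 0, 0], "fingers": 1},
    {"delta_pos": [0, 0, 0.1], "dr": [0, 0, 0], "fingers": 1}
  ]
}}

```text
time: 17.8
tool_pos: [0.515, 0.1674, 0.0903]
tool_rot: [3.142, -0.0, 0.075]
contact_force: [0.1, 0.1, 2.2]
opening: 0.0006
grip_force: 1.1
```

{"op": "step_arm", "data": {
  "increments": [
    {"delta_pos": [0, 0, 0.03], "dr": [0, 0, 0], "fingers": 1},
    {"delta_pos": [0, 0, 0.06], "dr": [0, 0, 0], "fingers": 1},
    {"delta_pos": [0, 0, 0.1], "dr": [0, 0, 0], "fingers": 1},
    {"delta_pos": [0, 0, 0.1], "dr": [0, 0, 0], "fingers": 1},
    {"delta_pos": [0, 0, 0.1], "dr": [0, 0, 0], "fingers": 1}
  ]
}}

```text
time: 18.42
tool_pos: [0.5149, 0.1673, 0.0892]
tool_rot: [3.142, -0.0, 0.075]
contact_force: [0.9, 0.5, 2.5]
opening: 0.0002
grip_force: 1.1
```

The pin is past the 3 mm landing, so it's entering the socket.

{"op": "step_arm", "data": {
  "increments": [
    {"delta_pos": [0, 0, 0.05], "dr": [0, 0, 0], "fingers": 1},
    {"delta_pos": [0, 0, 0.1], "dr": [0, 0, 0], "fingers": 1},
    {"delta_pos": [0, 0, 0.15], "dr": [0, 0, 0], "fingers": 1},
    {"delta_pos": [0, 0, 0.2], "dr": [0, 0, 0], "fingers": 1},
    {"delta_pos": [0, 0, 0.2], "dr": [0, 0, 0], "fingers": 1}
  ]
}}

```text
time: 19.05
tool_pos: [0.5149, 0.1673, 0.0872]
tool_rot: [3.141, 0.0, 0.075]
contact_force: [1.5, 0.9, 2.2]
opening: 0.0003
grip_force: 1.1
```

{"op": "step_arm", "data": {
  "increments": [
    {"delta_pos": [0, 0, 0.05], "dr": [0, 0, 0], "fingers": 1},
    {"delta_pos": [0, 0, 0.1], "dr": [0, 0, 0], "fingers": 1},
    {"delta_pos": [0, 0, 0.15], "dr": [0, 0, 0], "fingers": 1},
    {"delta_pos": [0, 0, 0.2], "dr": [0, 0, 0], "fingers": 1},
    {"delta_pos": [0, 0, 0.2], "dr": [0, 0, 0], "fingers": 1}
  ]
}}

```text
time: 19.68
tool_pos: [0.5149, 0.1673, 0.0852]
tool_rot: [3.141, 0.0, 0.075]
contact_force: [1.3, 1.4, 1.8]
opening: 0.0006
grip_force: 1.0
```

{"op": "step_arm", "data": {
  "increments": [
    {"delta_pos": [0, 0, 0.03], "dr": [0, 0, 0], "fingers": 1},
    {"delta_pos": [0, 0, 0.06], "dr": [0, 0, 0], "fingers": 1},
    {"delta_pos": [0, 0, 0.1], "dr": [0, 0, 0], "fingers": 1},
    {"delta_pos": [0, 0, 0.1], "dr": [0, 0, 0], "fingers": 1},
    {"delta_pos": [0, 0, 0.1], "dr": [0, 0, 0], "fingers": 1}
  ]
}}

```text
time: 20.3
tool_pos: [0.5149, 0.1673, 0.0842]
tool_rot: [3.141, 0.0, 0.075]
contact_force: [1.3, 1.1, 2.2]
opening: 0.0006
grip_force: 1.1
```

{"op": "step_arm", "data": {
  "increments": [
    {"delta_pos": [0, 0, 0.03], "dr": [0, 0, 0], "fingers": 1},
    {"delta_pos": [0, 0, 0.06], "dr": [0, 0, 0], "fingers": 1},
    {"delta_pos": [0, 0, 0.1], "dr": [0, 0, 0], "fingers": 1},
    {"delta_pos": [0, 0, 0.1], "dr": [0, 0, 0], "fingers": 1},
    {"delta_pos": [0, 0, 0.1], "dr": [0, 0, 0], "fingers": 1}
  ]
}}

```text
time: 20.92
tool_pos: [0.5149, 0.1674, 0.0833]
tool_rot: [3.141, -0.0, 0.075]
contact_force: [1.7, 1.4, 2.1]
opening: 0.0004
grip_force: 1.1
```

{"op": "step_arm", "data": {
  "increments": [
    {"delta_pos": [0, 0, 0.02], "dr": [0, 0, 0], "fingers": 1},
    {"delta_pos": [0, 0, 0.04], "dr": [0, 0, 0], "fingers": 1},
    {"delta_pos": [0, 0, 0.07], "dr": [0, 0, 0], "fingers": 1},
    {"delta_pos": [0, 0, 0.07], "dr": [0, 0, 0], "fingers": 1},
    {"delta_pos": [0, 0, 0.07], "dr": [0, 0, 0], "fingers": 1}
  ]
}}

```text
time: 21.55
tool_pos: [0.5149, 0.1673, 0.0826]
tool_rot: [3.141, 0.0, 0.075]
contact_force: [1.8, -0.4, 2.8]
opening: 0.0007
grip_force: 1.2
```

{"op": "step_arm", "data": {
  "increments": [
    {"delta_pos": [0, 0, 0.02], "dr": [0, 0, 0], "fingers": 1},
    {"delta_pos": [0, 0, 0.04], "dr": [0, 0, 0], "fingers": 1},
    {"delta_pos": [0, 0, 0.07], "dr": [0, 0, 0], "fingers": 1},
    {"delta_pos": [0, 0, 0.07], "dr": [0, 0, 0], "fingers": 1},
    {"delta_pos": [0, 0, 0.07], "dr": [0, 0, 0], "fingers": 1}
  ]
}}

```text
time: 22.18
tool_pos: [0.515, 0.1674, 0.082]
tool_rot: [3.142, -0.0, 0.075]
contact_force: [1.6, 0.1, 5.2]
opening: 0.0004
grip_force: 2.4
```

Force is rising at 0.082, the expected bottom. One more small nudge will confirm it.

{"op": "step_arm", "data": {
  "increments": [
    {"delta_pos": [0, 0, 0.02], "dr": [0, 0, 0], "fingers": 1},
    {"delta_pos": [0, 0, 0.04], "dr": [0, 0, 0], "fingers": 1},
    {"delta_pos": [0, 0, 0.05], "dr": [0, 0, 0], "fingers": 1},
    {"delta_pos": [0, 0, 0.05], "dr": [0, 0, 0], "fingers": 1},
    {"delta_pos": [0, 0, 0.05], "dr": [0, 0, 0], "fingers": 1}
  ]
}}

```text
time: 22.8
tool_pos: [0.515, 0.1674, 0.0819]
tool_rot: [3.142, -0.001, 0.075]
contact_force: [-1.1, -0.1, 8.1]
opening: 0.0005
grip_force: 4.1
```

Bottomed out: 8 N with no further travel. I'll retract.

{"op": "step_arm", "data": {
  "increments": [
    {"delta_pos": [0, 0, -1], "dr": [0, 0, 0], "fingers": 1},
    {"delta_pos": [0, 0, -4], "dr": [0, 0, 0], "fingers": 1},
    {"delta_pos": [0, 0, -8], "dr": [0, 0, 0], "fingers": 1},
    {"delta_pos": [0, 0, -13], "dr": [0, 0, 0], "fingers": 1},
    {"delta_pos": [0, 0, -15], "dr": [0, 0, 0], "fingers": 1}
  ]
}}

```text
time: 23.42
tool_pos: [0.5154, 0.1674, 0.2344]
tool_rot: [-3.141, -0.003, 0.075]
contact_force: [0.5, -0.5, -0.4]
opening: 0.0007
grip_force: 0.0
```

{"op": "step_arm", "data": {
  "increments": [
    {"delta_pos": [-3, 0, 0], "dr": [0, 0, 0], "fingers": 1},
    {"delta_pos": [-6, 0, 0], "dr": [0, 0, 0], "fingers": 1},
    {"delta_pos": [-10, 0, 0], "dr": [0, 0, 0], "fingers": 1},
    {"delta_pos": [-10, 0, 0], "dr": [0, 0, 0], "fingers": 1},
    {"delta_pos": [-10, 0, 0], "dr": [0, 0, 0], "fingers": 1}
  ]
}}

```text
time: 24.05
tool_pos: [0.4156, 0.1599, 0.2317]
tool_rot: [3.141, -0.001, 0.075]
contact_force: [0.5, 0.2, -0.5]
opening: 0.0002
grip_force: 0.0
```

```bash
python3 - <<'E'
from cell import robot, viewer
import cv2
a=viewer.read_camera("side")[110:290,140:420,::-1]
cv2.imwrite("pics/end.png",cv2.resize(a,(800,514),interpolation=cv2.INTER_CUBIC))
o=robot.observe();print(o["tool_pos"],o["contact_force"],o["time"])
E
```

```text
[0.41590787 0.15985067 0.23152927] [0.53237296 0.06647434 0.9888587 ] 24.1
```

View pics/end.png

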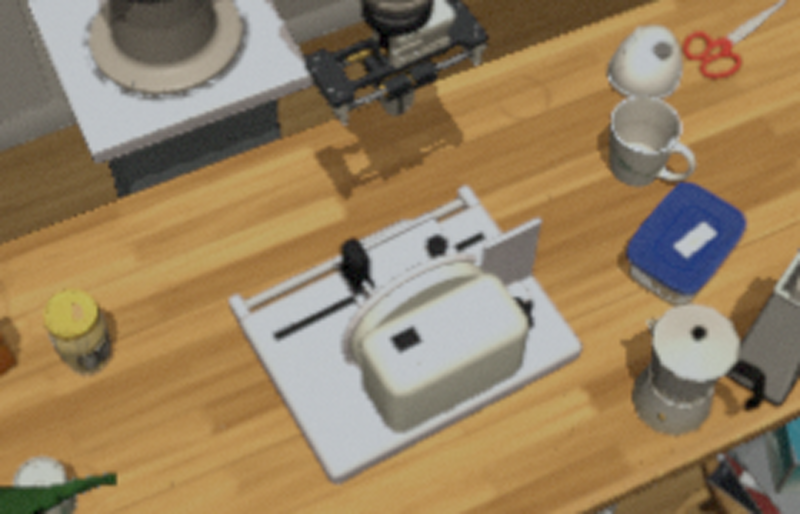

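The carriage is home, the knob is down at (437,243), the jar, mug and tub haven't moved, and the arm is clear.

```bash
python3 -c "
from cell import robot
print(robot.hand_in())"
```

```text
the job is handed in; nothing more can be done
None
```

The carriage broke loose and was eased about 98 mm along the rail, firm against its stop at a measured 14 N. The lock knob is pressed fully down (8 N), the jar, mug and tub look undisturbed, and the job is handed in at about 24 s.

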